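# Unlock the bench microscope's boom and swing it over a circuit board

## Task

The digital microscope is parked at the side and its boom is locked by the knurled spring collar on the pillar. Pull the collar up, turn it a sixth of a turn and let it settle in its raised rest notch so the boom is free; then swing the boom until the microscope points straight down at the middle of the green terminal board. Do not force the boom while it is locked, leave the collar in its notch, and do not shift the board or the small things lying round the stand.

Things in the scene. Friction and masses are not known exactly. Their poses are not given: they have to be found in the camera images.
- stand: The microscope stand, fixed: grey round foot 104 mm across, steel pillar 18 mm thick. Origin: on the pillar's axis at table height, z up. Collar and boom share this vertical axis. A nut 23 mm across tops the pillar at z 0.230. The parked boom points along the stand's -y.
- collar (a joint): Lift of the spring collar, m: 0 down and locked, 0.013 in a rest notch, 0.016 clears the ring between slot and notch, 0.022 end stop. The spring presses it down: with its weight about 5 N at 0, 10 N at 0.018. It does not turn while down.
- collar_turn (a joint): Turn of the collar, rad, counter-clockwise from above positive: 0 when locked. Three lugs under it then stand in slots of the fixed ring and of the boom's hub. Rest notches, 3 mm deep with sloping sides, lie at +1.05 and -1.05 (either serves); let down within 0.25 of one, the collar slides into it. Stops at +-1.35.
- collar_grip (a point): On the axis at half height of the collar, a knurled steel sleeve 41 mm across, 32 mm high (z 0.167 to 0.199 when locked); this point is at z 0.183 then and rises with it. Below it come the fixed ring (41 mm across, 10 mm high) and the hub (46 mm across, top at z 0.157). Takes a grip of 30 to 50 N.
- boom (a joint): Swing of the boom, rad, clockwise from above positive; 0 parked. Locked while the collar is down (gives up to 0.15 under a push); else free from -0.4 to 2.5, with drag of 0.1 Nm, and it stays where it is left. The board lies about 1.2 to 2.0 from the parked direction. The boom is a round bar 14 mm thick at z 0.1435.
- scope_grip (a point): On the microscope's vertical axis, 140 mm from the pillar's axis, at z 0.185: the microscope is a black cylinder 36 mm across, its top at z 0.205. Below z 0.155 it sits in a clamp ring 49 mm across. It can be gripped here from above or pushed.
- scope_nose (a point): The lens end of the microscope, on the same vertical axis at z 0.075: the point it looks at is straight below.
- terminal_board: Green terminal breakout board with a plugged processor module, 78 x 62 x 21 mm, loose on the table on the circle the microscope swings over (within about 8 mm). Origin: centre of its underside.
- flux_pot: Small flux tin, 43 mm across, 24 mm high, beside the stand; leave it. Origin: centre of its underside.
- wick_reel: Solder wick reel lying flat, 45 mm across, 10 mm high; leave it. Origin: centre of its underside.
- tweezers: Steel tweezers lying flat, 120 x 12 x 8 mm; leave them. Origin: centre of the underside.

How it is judged:
On the way, in this order (a step that is already met when the one before it is completed fails the run):
1. the collar is up, turned and settled in a rest notch, so the boom is free (value of joint collar between 0.011 and 0.0148 m and (value of joint collar_turn above 0.8 rad or value of joint collar_turn below -0.8 rad)), for 0.2 s.
2. the microscope stands over the middle of the board (horizontal distance between scope_nose and terminal_board below 0.02 m), for 0.2 s.
At the end, for the whole second after the job is handed in: The collar rests in a raised notch (lift 11 to 14.8 mm, turned more than 0.8 rad either way), and the microscope is at rest with its axis within 20 mm of the centre of the terminal board (all of step 1 and horizontal distance between scope_nose and terminal_board below 0.02 m and velocity of joint boom between -0.05 and 0.05 rad/s); the robot touches nothing.
It fails at once if the boom is forced round while the collar is still down in the lock (value of joint collar below 0.004 m and value of joint boom above 0.2 rad).
It fails at once if the board is shifted by more than 15 mm (distance of terminal_board from where it was at the start of the episode above 0.015 m).
It fails at once if a small thing by the stand is shifted by more than 20 mm (distance of any of flux_pot, wick_reel, tweezers from where it was at the start of the episode above 0.02 m).
It also fails if it takes over 50 s, if anything falls off the work surface, if the arm or the gripper's body presses on something with over 40 N, if the wrist force passes 120 N, or if a joint passes its speed limit or range.

## Robot

A 6-joint arm with a two-finger parallel gripper is mounted at the origin on a cart in front of the work surface, level with it; the furniture and walls round the work are solid. World frame = base frame: x ahead of the robot, y to its left, z up, the work surface at z = 0. Lengths are in m, angles in rad, forces in N, time in s.
With the tool pointing down it reaches from about 0.375 to 0.9 m from the base axis. Payload 3.1 kg.
Tool frame: the origin (TCP) lies midway between the tips of the shut fingers; the grasp point (between the pads) lies 19 mm behind it; z points along the fingers, y is the line along which they close (so a half turn about z gives the same grasp; the last joint's range is limited). The gripper opens to 85 mm and grips with 20 to 120 N. Pads are 22 mm wide; open, the fingers measure 114 mm over their backs; the gripper's body (76 mm by 85 mm) begins 54 mm behind the grasp point. The pads swing forward as they close: fully open they stand 13 mm farther back than shut.
Start: joints at [1.151, 0.527, 1.433, -0, 1.181, -0.178], TCP at [0.149, 0.607, 0.231] pointing down, gripper open.
Joint ranges: [-3.08, 3.08], [-0.75, 2.2], [0.22, 2.44], [-1.43, 4.57], [0, 2.65], [-2.85, 2.85]. Speed limits (rad/s): [2.79, 2.79, 3.14, 3.14, 3.14, 3.14].

## Interface

Orientations are given as a unit quaternion [x, y, z, w].
In Python, from station import manip gives the robot as it stands.
- The arm moves only by the tool step_arm, never from a script. Its argument "targets" is text: rows parted by semicolons, each of 4 numbers parted by spaces: the shift along the tool's x, y, z in mm, then the turn about the tool's z in degrees. A call has 1 to 12 rows; each row is the pose to reach, as a shift and turn from the pose commanded when the call began, along the tool's axes at that moment; what a row does not reach only later rows make up. A row lasts 1/10 s, in which the tool goes at most 50 mm and 8.59 degrees, less where a joint would pass 70% of its speed; a pose out of reach is approached as far as the arm can. A call with a gripper value outside its range is refused whole. "gripper" is the closure, from 0 (fully open) to 1 (shut), set as the call begins (left out, the last holds). The fingers move at their own pace and stop on an object; "squeeze" is the grip in N (left out, the last holds). Time passes only in rows, so rows that repeat a pose let the fingers close. It gives the time, the measured TCP pose, the force, the opening and the grip force at its end, in the units of the state.
- manip.sense(): the state, without advancing time (a new reading comes with each control period).
- manip.snapshot(name): name is "scene" or "top" or "wrist"; returns the picture (384x512x3 uint8, red, green, blue); there is no depth.
- manip.get_calibration(name): a dict with "fov_y" (degrees; the focal length in pixels is half the picture's height over the tangent of half this angle, whatever the lens; pixels are square), "cx", "cy" (the principal point, pixels), "k1" (the pictures are not rectified: a ray, as slopes to the right and down, at radius r is drawn at 1 + k1 r^2 times it, then the intrinsics apply), "extrinsics" (4x4, takes a point from camera to world coordinates); the wrist camera has in their place "tool_from_camera" (4x4, takes a point from camera to tool coordinates, whose origin is the TCP and whose axes are the flange's). Camera axes: x right, y down, z forward; pixel columns grow to the right and rows downward; lengths in m; the calibration is good to about 2 mm. A picture is of the moment at which its call begins: read the wrist's pose just before it. get_calibration takes no time and is no camera call.
- manip.sign_off(): hands the job in; it is judged then, once.
Trained networks look in the newest picture that a camera, given by its name, has taken for a name from the list of things; names that differ only in an ending like _2 or _b are one class to them, and where a whole thing is asked for, a point or a joint stands for the part that bears it (a point fixed in the world has none). Each returns a list of dicts, best first, with "p" (0 to 1); they miss things now and then, are a little off and sometimes report something else, mostly with a low value. They report only what shows in the picture. A call takes as long as a camera call.
- manip.recognise(camera, query): "position" ([column, row] in pixels, amid what is visible of it).
- manip.masks_of(camera, query): "pixels" (384x512 bool, what is visible of it) and "position" ([column, row] in pixels, amid what is visible of it).
- manip.mark_of(camera, query): "position" ([column, row] in pixels: a listed point, or the origin of a listed thing).
The state is a dict: "t": time; "q": joint angles; "qd": joint speeds; "tau": joint torques, N m; "tcp_pos": TCP position; "tool_rot": TCP orientation; "force": force on the tool from outside, world axes, zero at the start; "ft_torque": the same for the moment, N m; "finger_gap": opening from 0.0 (shut) to 1.0 (fully open); "gripper_force": force on a finger pad.
Only numpy, scipy, OpenCV 4.12 (cv2) and the standard library are available. Lean on these libraries where they do the work, as an engineer would, in place of code of your own. Each camera call takes 0.05 s, during which the arm holds its last target. There are 200 camera calls.

## Working session

There is one attempt and no reset: what is moved stays moved. The work goes in short steps, Python scripts to look and compute and a tool call to move; the robot and the scene stay as the last step left them, time stands still between calls to the robot, and variables do not carry over. Pictures are saved under pics/ and viewed, at most 10 in all, crops included, and the job is handed in when it is done.

Besides the shell and the picture viewer there is one more tool, called after ">>>" in YAML: its name, and indented under it one key for each argument. step_arm: Moves the arm, as the interface text tells. Its arguments: {"type":"object","properties":{"targets":{"type":"string"},"gripper":{"type":"number"},"squeeze":{"type":"number"}},"required":["targets"]}

```bash
mkdir -p pics; cat > h.py <<'E'
import numpy as np, cv2
from station import manip
from scipy.spatial.transform import Rotation as R
def ray(cam,px):
    c=manip.get_calibration(cam); f=192/np.tan(np.radians(c['fov_y'])/2)
    d=np.array([(px[0]-c['cx'])/f,(px[1]-c['cy'])/f]); u=d.copy()
    for _ in range(20): u=d/(1+c['k1']*(u@u))
    if 'extrinsics' in c: E=np.array(c['extrinsics'])
    else:
        s=manip.sense(); T=np.eye(4); T[:3,:3]=R.from_quat(s['tool_rot']).as_matrix(); T[:3,3]=s['tcp_pos']
        E=T@np.array(c['tool_from_camera'])
    return E[:3,3],E[:3,:3]@np.array([u[0],u[1],1])
def at(cam,px,z):
    o,d=ray(cam,px); return o+d*(z-o[2])/d[2]
E
python3 - <<'E'
from h import *
s=manip.sense(); print(s['t'],s['tool_rot'],s['finger_gap'])
Z=dict(stand=0,collar_grip=.183,scope_grip=.185,scope_nose=.075,terminal_board=0,flux_pot=0,wick_reel=0,tweezers=0)
ims=[]
for c in ['scene','top']:
    im=manip.snapshot(c); cv2.imwrite(f'pics/{c}.png',im[:,:,::-1])
    for n,z in Z.items():
        for m in manip.mark_of(c,n)[:2]: print(c,n,round(m['p'],2),np.round(m['position'],1),np.round(at(c,m['position'],z),4))
    print(np.array(manip.get_calibration(c)['extrinsics'])[:3,3])
E
```

```text
0.0 [ 1.20105327e-01  9.92760556e-01 -1.04135955e-03 -3.23641147e-04] 0.9991936938289379
scene stand 0.94 [244.3 204.7] [ 0.5949 -0.038   0.    ]
scene collar_grip 0.84 [241.1 144.6] [ 0.5791 -0.0248  0.183 ]
scene scope_grip 0.98 [310.1 139.7] [ 0.4879 -0.1355  0.185 ]
scene scope_nose 0.94 [304.8 181.7] [ 0.491  -0.1305  0.075 ]
scene terminal_board 0.89 [243.5 251.5] [0.4868 0.0635 0.    ]
scene flux_pot 0.54 [202.5 217. ] [0.6319 0.0589 0.    ]
scene wick_reel 0.77 [311.9 242.5] [ 0.4019 -0.0571  0.    ]
scene tweezers 0.75 [308.2 219. ] [ 0.4552 -0.1069  0.    ]
[0.03403959 0.43992462 0.6495866 ]
top stand 0.77 [258.3 172.1] [ 0.5893 -0.0195  0.    ]
top collar_grip 0.63 [261.5 148.6] [ 0.5888 -0.0272  0.183 ]
top collar_grip 0.62 [221.7 211.5] [0.4527 0.0489 0.183 ]
top scope_grip 0.9 [316.4 197.5] [ 0.4876 -0.1421  0.185 ]
top terminal_board 0.86 [220.5 210.9] [0.486  0.0711 0.    ]
top flux_pot 0.49 [231.6 152.7] [0.6387 0.0508 0.    ]
top wick_reel 0.68 [268.6 252.1] [ 0.3881 -0.0516  0.    ]
top wick_reel 0.44 [314.5 198. ] [ 0.5268 -0.1627  0.    ]
top tweezers 0.4 [290.8 223. ] [ 0.4615 -0.1045  0.    ]
[ 0.31445216 -0.03418025  0.97438864]
```

View pics/scene.png

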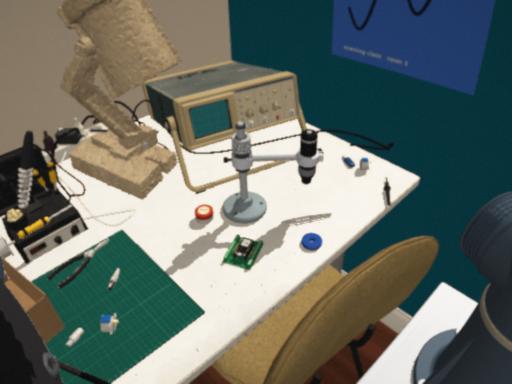

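View pics/top.png

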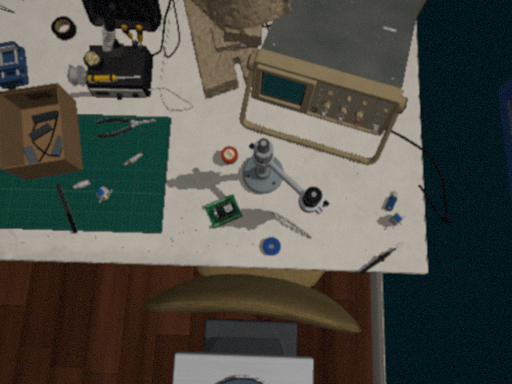

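The pictures show the stand near the middle, its parked boom pointing to the right and towards the robot. The board is at about (243,251) in the scene view, and the reel, tin and tweezers lie low around the stand. I'll move above the work for a closer look.

>>> step_arm:
  targets: "0 0 -50 0; 0 0 -100 0; -40 -40 -120 0; -80 -80 -150 0; -115 -115 -150 0; -150 -150 -150 0; -185 -185 -150 0; -220 -220 -150 0; -255 -255 -150 0; -290 -290 -150 0; -325 -325 -150 0; -360 -360 -150 0"

```text
t: 2.1
tcp_pos: [0.404, 0.185, 0.3817]
tool_rot: [0.12, 0.993, 0.0, 0.0]
force: [0.4, 1.4, -0.6]
finger_gap: 0.998
gripper_force: 0.0
```

>>> step_arm:
  targets: "-35 -35 0 0; -70 -70 0 0; -100 -100 0 0; -118 -117 0 0; -118 -117 0 0; -118 -117 0 0"

```text
t: 2.7
tcp_pos: [0.4899, 0.0449, 0.3811]
tool_rot: [0.121, 0.993, 0.0, -0.001]
force: [-0.5, 0.5, -0.2]
finger_gap: 1.005
gripper_force: 0.0
```

```bash
python3 - <<'E'
from h import *
s=manip.sense(); print(s['t'],s['tcp_pos'],s['tool_rot'],s['q'],s['qd'])
Z=dict(stand=0,collar_grip=.183,scope_grip=.185,scope_nose=.075,terminal_board=0,flux_pot=0)
im=manip.snapshot('wrist'); cv2.imwrite('pics/w1.png',im[:,:,::-1])
for n,z in Z.items():
    for m in manip.mark_of('wrist',n)[:2]: print(n,round(m['p'],2),np.round(m['position'],1),np.round(at('wrist',m['position'],z),4))
print(np.round(manip.get_calibration('wrist')['tool_from_camera'],3))
E
```

```text
2.7 [0.4899004  0.04491382 0.38109161] [ 1.20792582e-01  9.92677594e-01  2.76599711e-04 -5.18788501e-04] [-1.36498732e-01  1.89042755e-01  1.53873159e+00  5.43741888e-04
  1.41486431e+00 -1.46520320e+00] [ 0.03148208 -0.01654826  0.01481695  0.00296209  0.00298193 -0.00097438]
stand 0.7 [225.1 204. ] [ 0.5839 -0.0237  0.    ]
collar_grip 0.95 [206.4 254.7] [ 0.5795 -0.0305  0.183 ]
scope_grip 0.76 [ 97.  203.9] [ 0.4887 -0.1326  0.185 ]
scope_nose 0.78 [130.9 181. ] [ 0.4932 -0.1342  0.075 ]
terminal_board 0.57 [262.2 137.4] [0.4892 0.0638 0.    ]
flux_pot 0.77 [278.3 216.2] [0.6283 0.0597 0.    ]
flux_pot 0.68 [263.8 135.6] [0.4871 0.0667 0.    ]
[[-0.    -0.949 -0.315  0.081]
 [ 1.    -0.001  0.001  0.   ]
 [-0.001 -0.315  0.949 -0.143]
 [ 0.     0.     0.     1.   ]]
```

View pics/w1.png

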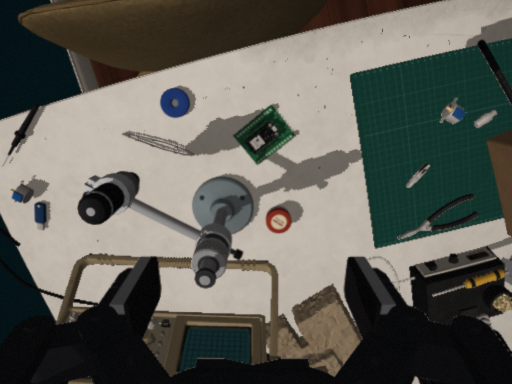

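The wrist view shows the foot at (223,204), the nut top at (205,278), the microscope top at (94,208), the board at (265,134), and the oscilloscope handle beyond the pillar. I'll cross-check the axis using the nut, foot and microscope top.

```bash
python3 - <<'E'
from h import *
for px,z in [((205,278),.233),((223,204),.008),((94,208),.205),((265,134),.012)]: print(px,np.round(at('wrist',px,z),4))
for c,l in [('scene',[((240,126),.233)]),('top',[((263,144),.233),((313,195),.205)])]:
    for px,z in l: print(c,px,np.round(at(c,px,z),4))
# masks: board and stand
for c in ['wrist','top','scene']:
    if 1:
        for n,z in [('terminal_board',.012),('stand',0),('scope_grip',.15)]:
            for m in manip.masks_of(c,n)[:1]: print(c,n,m['p'],m['pixels'].sum(),np.round(at(c,m['position'],z),4))
E
```

```text
(205, 278) [ 0.5811 -0.0259  0.233 ]
(223, 204) [ 0.5813 -0.026   0.008 ]
(94, 208) [ 0.4879 -0.1263  0.205 ]
(265, 134) [0.4834 0.0691 0.012 ]
scene (240, 126) [ 0.5718 -0.0183  0.233 ]
top (263, 144) [ 0.581  -0.0303  0.233 ]
top (313, 195) [ 0.4881 -0.1326  0.205 ]
wrist terminal_board 0.75 1926 [0.4853 0.0698 0.012 ]
wrist stand 0.67 1960 [0.4882 0.0633 0.    ]
wrist scope_grip 0.93 3543 [ 0.505  -0.1251  0.15  ]
top terminal_board 0.65 777 [0.4837 0.0629 0.012 ]
top stand 0.57 2241 [ 0.5728 -0.0356  0.    ]
top scope_grip 0.79 967 [ 0.4993 -0.1231  0.15  ]
scene terminal_board 0.8 841 [0.4833 0.0714 0.012 ]
scene stand 0.93 3530 [ 0.7211 -0.1758  0.    ]
scene scope_grip 0.79 1467 [ 0.4868 -0.118   0.15  ]
```

>>> step_arm:
  targets: "-36 -22 0 -8; -36 -22 0 -16; -36 -22 0 -24; -36 -22 0 -32; -36 -22 0 -40; -36 -22 0 -44; -36 -22 0 -44; -36 -22 0 -44; -36 -22 0 -44"

```text
t: 4.4
tcp_pos: [0.5199, 0.0151, 0.3813]
tool_rot: [-0.26, 0.966, -0.0, 0.0]
force: [0.7, -1.3, -0.4]
finger_gap: 1.005
gripper_force: 0.0
```

```bash
python3 - <<'E'
from h import *
s=manip.sense(); print(s['t'],s['tcp_pos'],s['q'],s['qd'].max() if hasattr(s['qd'],'max') else s['qd'])
Z=dict(stand=0,collar_grip=.183,scope_grip=.185,scope_nose=.075,terminal_board=0,flux_pot=0)
im=manip.snapshot('wrist'); cv2.imwrite('pics/w2.png',im[:,:,::-1])
for n,z in Z.items():
    for m in manip.mark_of('wrist',n)[:2]: print(n,round(m['p'],2),np.round(m['position'],1),np.round(at('wrist',m['position'],z),4))
s=manip.sense(); print(s['t'],s['tcp_pos'],s['tool_rot'])
E
```

```text
4.4 [0.5198783  0.0151095  0.38131511] [-1.86019928e-01  2.34094981e-01  1.47805763e+00 -7.20366788e-07
  1.42943053e+00 -2.28285030e+00] 0.0014397713104354116
stand 0.67 [208.2 160.3] [ 0.5844 -0.0295  0.    ]
collar_grip 0.93 [186.4 193.5] [ 0.5824 -0.0315  0.183 ]
scope_grip 0.82 [137.6  67.3] [ 0.4887 -0.133   0.185 ]
terminal_board 0.9 [288.4 138.1] [0.4876 0.0648 0.    ]
terminal_board 0.43 [186.1 193.3] [ 0.6536 -0.0355  0.    ]
flux_pot 0.93 [241.7 207.8] [0.629 0.059 0.   ]
4.75 [0.51987252 0.01516161 0.38132113] [-2.60454025e-01  9.65486251e-01 -1.62949803e-05  1.09993263e-05]
```

View pics/w2.png

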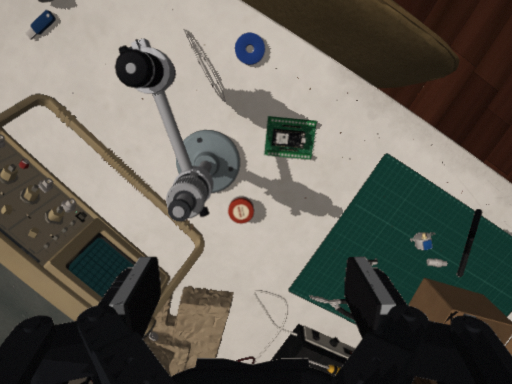

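The second wrist view shows the nut at (179,207), the foot at (211,161) and the board at (291,138). A dark knob sits low on the hub at (204,211).

```bash
python3 - <<'E'
from h import *
for px,z in [((179,207),.231),((211,161),.006),((132,69),.205),((291,138),.012),((204,212),.183),((204,212),.15)]: print(px,np.round(at('wrist',px,z),4))
im=manip.snapshot('scene')[100:230,190:340]; cv2.imwrite('pics/sc.png',cv2.resize(im[:,:,::-1],None,fx=4,fy=4,interpolation=2))
E
```

```text
(179, 207) [ 0.5796 -0.0306  0.231 ]
(211, 161) [ 0.5816 -0.025   0.006 ]
(132, 69) [ 0.4904 -0.1306  0.205 ]
(291, 138) [0.4845 0.0662 0.012 ]
(204, 212) [ 0.592  -0.0045  0.183 ]
(204, 212) [ 0.6058 -0.0025  0.15  ]
```

View pics/sc.png

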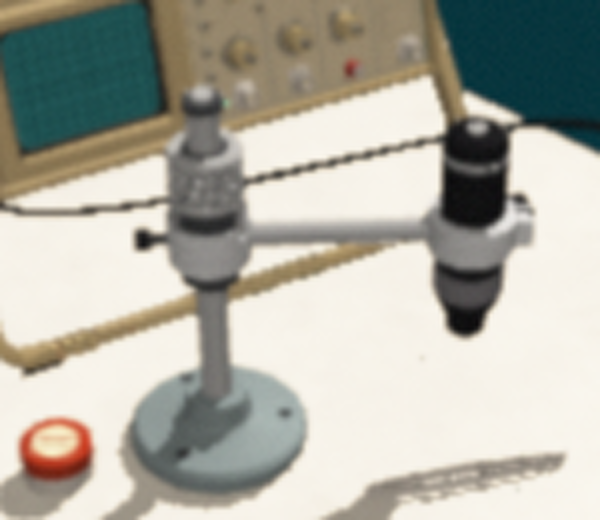

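>>> step_arm:
  targets: "-15 -34 0 0; -31 -69 0 0; -31 -69 40 0; -31 -69 80 0; -31 -69 110 0; -31 -69 110 0; -31 -69 110 0; -31 -69 110 0"

```text
t: 5.6
tcp_pos: [0.5829, -0.0292, 0.2736]
tool_rot: [-0.261, 0.965, -0.001, 0.002]
force: [-0.2, -0.7, 0.6]
finger_gap: 1.0
gripper_force: 0.0
```

```bash
python3 - <<'E'
from h import *
s=manip.sense(); print(s['t'],s['tcp_pos'])
im=manip.snapshot('wrist'); cv2.imwrite('pics/w3.png',im[:,:,::-1])
for n,z in dict(collar_grip=.183,scope_grip=.185,stand=0).items():
    for m in manip.mark_of('wrist',n)[:2]: print(n,round(m['p'],2),np.round(m['position'],1),np.round(at('wrist',m['position'],z),4))
E
```

```text
5.6 [ 0.58291261 -0.02917986  0.2735521 ]
collar_grip 0.73 [250.1 197.1] [ 0.582  -0.0308  0.183 ]
scope_grip 0.68 [183.3   4.7] [ 0.4897 -0.1335  0.185 ]
stand 0.68 [252.4 150.3] [ 0.5796 -0.0299  0.    ]
```

View pics/w3.png

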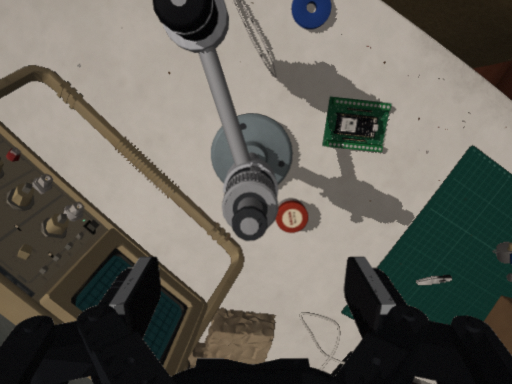

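The nut at (249,222) and collar at (250,197) lie midway between the fingers, so I'll descend and grip.

>>> step_arm:
  targets: "2 -1 30 0; 2 -1 60 0; 2 -1 85 0; 2 -1 105 0; 2 -1 109 0; 2 -1 109 0; 2 -1 109 0"

```text
t: 6.5
tcp_pos: [0.5812, -0.031, 0.1637]
tool_rot: [-0.261, 0.965, -0.001, 0.001]
force: [0.1, -0.3, -0.0]
finger_gap: 0.998
gripper_force: 0.0
```

>>> step_arm:
  targets: "0 0 0 0; 0 0 0 0; 0 0 0 0; 0 0 0 0; 0 0 0 0; 0 0 0 0; 0 0 0 0; 0 0 0 0"
  gripper: 1
  squeeze: 42

```text
t: 7.3
tcp_pos: [0.5817, -0.0322, 0.1637]
tool_rot: [-0.261, 0.965, -0.002, 0.002]
force: [-0.7, -4.5, 6.5]
finger_gap: 0.472
gripper_force: 42.4
```

>>> step_arm:
  targets: "0 0 -5 0; 0 0 -10 0; 0 0 -15 0; 0 0 -19 0; 0 0 -19 0; 0 0 -19 0"

```text
t: 7.9
tcp_pos: [0.5816, -0.0322, 0.1799]
tool_rot: [-0.26, 0.965, -0.001, 0.001]
force: [5.8, -5.2, -10.0]
finger_gap: 0.465
gripper_force: 43.6
```

>>> step_arm:
  targets: "0 0 -2 0; 0 0 -3 0; 0 0 -3 0; 0 0 -3 0"

```text
t: 8.3
tcp_pos: [0.5816, -0.0322, 0.1826]
tool_rot: [-0.26, 0.965, -0.001, 0.001]
force: [5.5, -6.7, -10.5]
finger_gap: 0.468
gripper_force: 43.6
```

Lift is about 18.9 mm and the force fits the spring. Next I'll turn it 60°.

>>> step_arm:
  targets: "0 0 0 6; 0 0 0 12; 0 0 0 18; 0 0 0 24; 0 0 0 30; 0 0 0 36; 0 0 0 42; 0 0 0 48; 0 0 0 54; 0 0 0 60; 0 0 0 60; 0 0 0 60"

```text
t: 9.5
tcp_pos: [0.5815, -0.0282, 0.1823]
tool_rot: [0.258, 0.966, 0.003, 0.001]
force: [7.3, 5.2, -11.5]
finger_gap: 0.463
gripper_force: 43.8
```

>>> step_arm:
  targets: "0 0 2 0; 0 0 4 0; 0 0 6 0; 0 0 7 0; 0 0 7 0; 0 0 7 0"

```text
t: 10.1
tcp_pos: [0.5815, -0.0282, 0.1763]
tool_rot: [0.258, 0.966, 0.003, 0.001]
force: [5.7, 4.8, -4.6]
finger_gap: 0.464
gripper_force: 44.6
```

>>> step_arm:
  targets: "0 0 0 0; 0 0 0 0; 0 0 0 0; 0 0 0 0; 0 0 0 0; 0 0 0 0"
  gripper: 0

```text
t: 10.7
tcp_pos: [0.5801, -0.0309, 0.1774]
tool_rot: [0.257, 0.966, 0.0, 0.0]
force: [0.3, -0.0, 0.4]
finger_gap: 0.995
gripper_force: 0.0
```

>>> step_arm:
  targets: "0 0 -20 0; 0 0 -50 0; 0 0 -90 0; 0 0 -100 0; 0 0 -100 0; 0 0 -100 0"

```text
t: 11.3
tcp_pos: [0.5793, -0.0306, 0.2763]
tool_rot: [0.257, 0.966, -0.0, -0.001]
force: [-0.3, -0.4, -0.1]
finger_gap: 0.998
gripper_force: 0.0
```

```bash
python3 - <<'E'
from h import *
s=manip.sense(); print(s['t'],s['tcp_pos'],s['q'],s['tool_rot'])
im=manip.snapshot('wrist'); cv2.imwrite('pics/w4.png',im[:,:,::-1])
for n,z in dict(collar_grip=.196,scope_grip=.185,terminal_board=0).items():
    for m in manip.mark_of('wrist',n)[:2]: print(n,round(m['p'],2),np.round(m['position'],1),np.round(at('wrist',m['position'],z),4))
im=manip.snapshot('scene')[100:230,190:340]; cv2.imwrite('pics/sc2.png',cv2.resize(im[:,:,::-1],None,fx=4,fy=4,interpolation=2))
E
```

```text
11.3 [ 0.57925435 -0.03059574  0.27627403] [-2.45311710e-01  4.18459586e-01  1.49323182e+00 -9.97707494e-06
  1.23194280e+00 -1.29595919e+00] [ 2.57150734e-01  9.66370766e-01 -1.97715048e-05 -1.02059280e-03]
collar_grip 0.58 [256.7 206.5] [ 0.5812 -0.0276  0.196 ]
scope_grip 0.72 [ 73.3 167.1] [ 0.4894 -0.1335  0.185 ]
terminal_board 0.64 [283.3  47.6] [0.486  0.0661 0.    ]
terminal_board 0.61 [160.5  38.4] [ 0.4032 -0.0553  0.    ]
```

View pics/sc2.png

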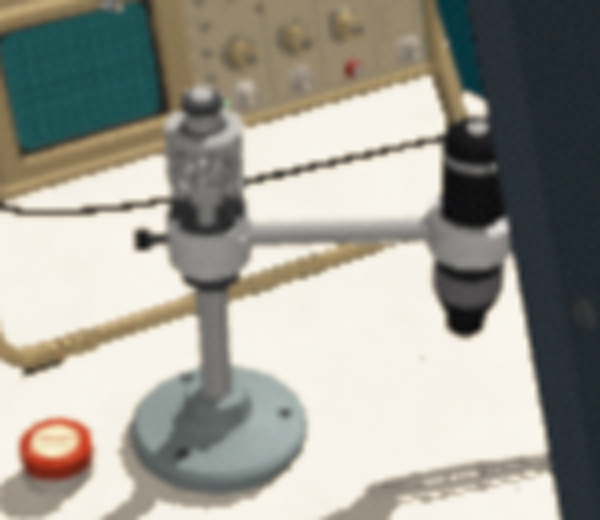

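The scene crop confirms the collar is raised, with dark gaps under it and its skirt near the nut. Next I'll go over the microscope, turned so I can follow the arc.

>>> step_arm:
  targets: "5 -25 0 -8; 12 -60 0 -16; 20 -100 0 -24; 28 -135 0 -32; 28 -135 0 -40; 28 -135 0 -48; 28 -135 0 -56; 28 -135 0 -60; 28 -135 0 -60; 28 -135 0 -60"

```text
t: 12.55
tcp_pos: [0.4886, -0.1339, 0.2769]
tool_rot: [-0.26, 0.966, 0.0, -0.0]
force: [-0.2, -0.4, 0.2]
finger_gap: 1.0
gripper_force: 0.0
```

```bash
python3 - <<'E'
from h import *
s=manip.sense(); print(s['t'],s['tcp_pos'],s['q'],s['tool_rot'])
im=manip.snapshot('wrist'); cv2.imwrite('pics/w5.png',im[:,:,::-1])
for n,z in dict(collar_grip=.196,scope_grip=.185,terminal_board=0).items():
    for m in manip.mark_of('wrist',n)[:2]: print(n,round(m['p'],2),np.round(m['position'],1),np.round(at('wrist',m['position'],z),4))
M=R.from_quat(s['tool_rot']).as_matrix(); print(M.round(3))
E
```

```text
12.55 [ 0.48858078 -0.13391433  0.27688724] [-4.88433369e-01  3.11795617e-01  1.66735494e+00  2.76067698e-05
  1.16336692e+00 -2.58478361e+00] [-2.59757866e-01  9.65673670e-01  3.24869422e-04 -3.29313335e-04]
collar_grip 0.67 [297.7 347.6] [ 0.5844 -0.0314  0.196 ]
terminal_board 0.92 [374.2 221.3] [0.4863 0.0649 0.    ]
[[-0.865 -0.502 -0.001]
 [-0.502  0.865  0.   ]
 [ 0.     0.001 -1.   ]]
```

View pics/w5.png

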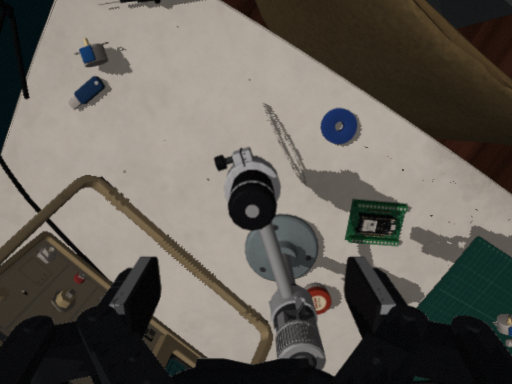

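The microscope's top is at (250,210), between the fingers. I'll go down and grip it.

>>> step_arm:
  targets: "0 -1 30 0; 0 -1 60 0; 0 -1 90 0; 0 -1 107 0; 0 -1 110 0; 0 -1 110 0; 0 -1 110 0"

```text
t: 13.45
tcp_pos: [0.4901, -0.1352, 0.1683]
tool_rot: [-0.261, 0.965, -0.001, 0.001]
force: [-0.5, -0.0, 0.2]
finger_gap: 1.0
gripper_force: 0.0
```

>>> step_arm:
  targets: "0 0 0 0; 0 0 0 0; 0 0 0 0; 0 0 0 0; 0 0 0 0; 0 0 0 0; 0 0 0 0; 0 0 0 0"
  gripper: 1
  squeeze: 25

```text
t: 14.25
tcp_pos: [0.4894, -0.1349, 0.1679]
tool_rot: [-0.261, 0.965, -0.0, 0.0]
force: [-1.8, 0.5, 6.2]
finger_gap: 0.414
gripper_force: 25.1
```

```bash
python3 - <<'E'
from h import *
s=manip.sense(); print(s['t'],s['tcp_pos'],s['force'])
M=R.from_quat(s['tool_rot']).as_matrix(); p=np.array(s['tcp_pos'])
A=np.array([.581,-.0298]); B=np.array([.4855,.0662]); v=p[:2]-A; b=B-A
r=np.hypot(*v); a0=np.degrees(np.arctan2(v[1],v[0])); tot=(a0-np.degrees(np.arctan2(b[1],b[0])))%360
print(r,a0,tot,np.hypot(*b))
n=16
for k in range(1,n+1):
    th=tot*k/n; w=R.from_euler('z',-th,degrees=True).as_matrix()[:2,:2]@v-v
    d=M.T@np.array([*w,0]); print(k,np.round(d[:2]*1000,1),round(th,1))
E
```

```text
14.25 [ 0.48944942 -0.13493178  0.16790099] [-1.75759429  0.53405423  6.2210852 ]
0.139406599694422 -131.04991420210143 94.09968279350107 0.13541141015438837
1 [ 3.9 13.8] 5.9
2 [ 6.4 27.9] 11.8
3 [ 7.4 42.1] 17.6
4 [ 6.9 56.4] 23.5
5 [ 5.  70.6] 29.4
6 [ 1.6 84.5] 35.3
7 [-3.2 98. ] 41.2
8 [ -9.3 110.9] 47.0
9 [-16.7 123.1] 52.9
10 [-25.4 134.5] 58.8
11 [-35.1 145. ] 64.7
12 [-45.9 154.4] 70.6
13 [-57.6 162.6] 76.5
14 [-70.1 169.6] 82.3
15 [-83.2 175.3] 88.2
16 [-96.8 179.7] 94.1
```

>>> step_arm:
  targets: "2 7 0 3; 4 14 0 6; 6 28 0 12; 7 42 0 18; 7 56 0 23.5; 5 71 0 29.5; 2 84.5 0 35; -3 98 0 41; -7 106 0 45; -9 111 0 47; -9 111 0 47; -9 111 0 47"

```text
t: 15.45
tcp_pos: [0.4432, -0.0339, 0.1679]
tool_rot: [0.145, 0.989, 0.0, 0.002]
force: [2.4, 4.3, 3.3]
finger_gap: 0.41
gripper_force: 25.8
```

```bash
python3 - <<'E'
from h import *
s=manip.sense(); print(s['t'],s['tcp_pos'],s['force'],s['finger_gap'])
M=R.from_quat(s['tool_rot']).as_matrix(); p=np.array(s['tcp_pos'])
A=np.array([.581,-.0298]); B=np.array([.4855,.0662]); v=p[:2]-A; b=B-A
r=np.hypot(*v); a0=np.degrees(np.arctan2(v[1],v[0])); tot=(a0-np.degrees(np.arctan2(b[1],b[0])))%360
print(r,a0,tot)
n=8
for k in range(1,n+1):
    th=tot*k/n; w=R.from_euler('z',-th,degrees=True).as_matrix()[:2,:2]@v-v
    d=M.T@np.array([*w,0]); print(k,np.round(d[:2]*1000,1),round(th,1))
E
```

```text
15.45 [ 0.44324262 -0.03394352  0.16789588] [2.44097832 4.29023393 3.27744434] 0.4102467293912303
0.1378196782720955 -178.2771556912 46.872441304402514
1 [ 3.8 13.6] 5.9
2 [ 6.1 27.5] 11.7
3 [ 7.1 41.5] 17.6
4 [ 6.5 55.6] 23.4
5 [ 4.6 69.6] 29.3
6 [ 1.2 83.2] 35.2
7 [-3.5 96.5] 41.0
8 [ -9.6 109.2] 46.9
```

>>> step_arm:
  targets: "2 7 0 3; 4 14 0 6; 6 28 0 12; 7 42 0 17.5; 6.5 56 0 23.5; 4.5 70 0 29; 1 83 0 35; -3 96 0 41; -6 103 0 44; -9 109 0 47; -9 109 0 47; -9 109 0 47"

```text
t: 16.65
tcp_pos: [0.4824, 0.0684, 0.1679]
tool_rot: [0.528, 0.85, 0.001, 0.001]
force: [1.0, 5.7, 4.4]
finger_gap: 0.415
gripper_force: 27.2
```

>>> step_arm:
  targets: "0 0 0 0; 0 0 0 0; 0 0 0 0; 0 0 0 0; 0 0 0 0; 0 0 0 0; 0 0 0 0"
  gripper: 0

```text
t: 17.35
tcp_pos: [0.4813, 0.0673, 0.1673]
tool_rot: [0.528, 0.849, -0.0, -0.0]
force: [-1.3, -0.6, 0.9]
finger_gap: 0.998
gripper_force: 0.0
```

>>> step_arm:
  targets: "0 0 -20 0; 0 0 -50 0; 0 0 -90 0; 0 0 -120 0; 0 0 -120 0; 0 0 -120 0; 0 0 -120 0"

```text
t: 18.05
tcp_pos: [0.4802, 0.0674, 0.286]
tool_rot: [0.528, 0.849, -0.001, -0.001]
force: [0.4, 0.6, -0.1]
finger_gap: 1.001
gripper_force: 0.0
```

```bash
python3 - <<'E'
from h import *
s=manip.sense(); print(s['t'],s['tcp_pos'],s['qd'])
ims=[]
for c in ['wrist','top','scene']:
    im=manip.snapshot(c); ims.append(im)
    for n,z in dict(scope_grip=.185,scope_nose=.075,terminal_board=0).items():
        for m in manip.mark_of(c,n)[:1]: print(c,n,round(m['p'],2),np.round(m['position'],1),np.round(at(c,m['position'],z),4))
a=cv2.resize(ims[0],(400,300)); b=cv2.resize(ims[2][100:280,180:420],(400,300))
cv2.imwrite('pics/f.png',np.hstack([a,b])[:,:,::-1])
E
```

```text
18.05 [0.48020032 0.06743587 0.28604481] [-0.00158811  0.01229082  0.00569969  0.00064875  0.00193006 -0.00015522]
wrist scope_grip 0.78 [253.  199.7] [0.4819 0.0651 0.185 ]
wrist terminal_board 0.73 [255.2 153.6] [0.4848 0.0671 0.    ]
top scope_grip 0.91 [212.4 199.1] [0.4772 0.0689 0.185 ]
top terminal_board 0.74 [221.8 210.6] [0.4869 0.0679 0.    ]
scene scope_grip 0.65 [241.  184.1] [0.4807 0.0644 0.185 ]
scene scope_nose 0.59 [239.4 228.9] [0.4841 0.0726 0.075 ]
scene terminal_board 0.7 [245.4 250.6] [0.4859 0.059  0.    ]
```

View pics/f.png

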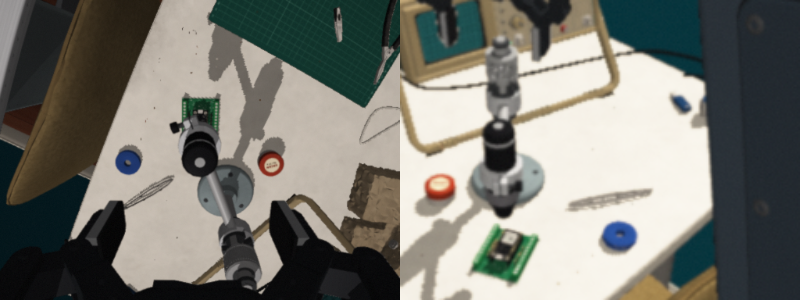

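The microscope stands over the board, about 5 mm off by all three cameras. The collar is still raised, the small things look undisturbed, and the gripper is clear.

```bash
python3 -c "
from station import manip
print(manip.sign_off())"
```

```text
the job is handed in; nothing more can be done
None
```

I handed the job in: the collar is in its raised notch, and the microscope stands about 5 mm from the middle of the board by my camera measurements; the hand-in returned no verdict.

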